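# Top up the cartridge feed of an edge-paint machine

### The job

Top up the edge-paint machine's cartridge magazine: draw the sprung follower back by its red knob and hook the knob sideways into the notch of the yellow catch plate so that it stays back, then take the front (red-banded) cartridge from the sloped blue rack and lay it crosswise in the track behind the green-banded one already there. Last, unhook the knob and ease the follower forward by hand, without letting it snap, until it presses on the new cartridge, and let go; the two remaining cartridges roll forward and stay in the rack, and the bottle, cup and hammer are left alone.

Things in the scene. Friction and masses are not known exactly. Their poses are not given: they have to be found in the camera images.
- magazine: Fixed cartridge magazine of a bench edge-paint machine. Origin: centre of the underside, on the table; it runs along its own x. Green machine housing (95 mm wide, 84 high) at x -170 to -105 mm, front stop to x -95 mm, then the open feed track, the orange sprung follower, and a grey frame to x 115 mm, y +/-56 mm. Yellow catch plate over the rear, on the +y side.
- track (a point): Top middle of the front stop's face: magazine x -95, y 0, z 62 mm. Cartridges lie across the track (axis along y) on two rails that slope 5 degrees down to this stop (rail top 42 mm high at x 0), so they roll to it. Fences at y +/-35 mm stand only 5 mm above the rails: fingers fit outside the cartridge ends, closing along y.
- slot (a point): Where the new cartridge's centre finally lies, behind the green-banded one: magazine x -35, y 0, z 59 mm. Axes as the magazine's. With the follower hooked back there are 14 mm or more of spare room behind a cartridge here.
- plate (a point): On the edge of the yellow catch plate: magazine x 80, y 7, z 78 mm (plate top). The plate, 6 mm thick, runs along the knob's path at y 7 mm and has one notch, 18 mm wide along x, 32 deep. The notch varies: its middle is where follower reads 0.098 to 0.112, not measured for you; look, or feel for it by trying the knob sideways. Elsewhere the plate blocks the knob's stem (2 mm play).
- follower (a joint): Travel in m of the orange follower plate (50 mm wide, top 82 mm above the table) along magazine +x: the distance from the front stop's face to the plate's face. 0.040 resting on one cartridge, 0.080 on two; limit 0.125. A spring pushes it forward with 6 to 8.5 N all along.
- knob (a joint): Sideways shift in m of the red knob on the follower along magazine +y: 0 in line with the track, limit 0.018; about 1 N to move, stays where left. Over 0.010 its stem (10 mm diameter) is in the notch: let go, the spring holds it against the notch's front edge, 4 mm before the notch's middle. Back at 0 it is unhooked, free to run, and must be held.
- knob_grip (a point): Middle of the red knob: upright cylinder, 20 mm diameter, 84 to 122 mm above the table; this point is 103 mm above the table, at magazine x = follower - 25 mm, y = knob. Grip it from above, fingertips above the yellow plate (78 mm).
- rack: Fixed blue flow-rack lane, three cartridges across it. Origin: centre of the underside. It slopes 10 degrees down to its -x end, where a lip (face at x -70 mm, 56 wide, 19 above the rails) stops the front one (centre x -50, z 82 mm); the rest roll forward when it is lifted out. Rail top 70 mm high at x 0; fences at y +/-35 mm, 5 mm above the rails: fingers fit outside the ends, closing along y.
- cartridge0: The cartridge to load, first in the rack; its axis is its own y axis and its origin is its very centre. Plain cylinder with flat ends, 66 mm long, 40 mm in diameter, 0.10 to 0.20 kg. Aluminium with black end rims and a red band round the middle. 
- cartridge1: Second in the rack; its axis is its own y axis and its origin is its very centre. Plain cylinder with flat ends, 66 mm long, 40 mm in diameter, 0.10 to 0.20 kg. Aluminium with black end rims and a blue band round the middle. 
- cartridge2: Third in the rack; its axis is its own y axis and its origin is its very centre. Plain cylinder with flat ends, 66 mm long, 40 mm in diameter, 0.10 to 0.20 kg. Aluminium with black end rims and a yellow band round the middle. 
- loaded: The cartridge already in the magazine, against the front stop; its axis is its own y axis and its origin is its very centre. Plain cylinder with flat ends, 66 mm long, 40 mm in diameter, 0.10 to 0.20 kg. Aluminium with black end rims and a green band round the middle. 
- bottle: White bottle with yellow label, 52 mm diameter, 120 mm high; origin at the centre of its base. Leave alone.
- dye_cup: White cup, 70 mm diameter, 70 mm high; origin at the centre of its base. Leave alone.
- hammer: Hammer with a steel head lying on the table along its own x axis, handle to -x. Leave alone.

How it is judged:
By the outcome, as a careful person would: the job done as asked, in the order asked, and still so for the second after the job is handed in, with the robot touching nothing.
It also fails if it takes over 62 s, if anything falls off the work surface, if the arm or the gripper's body presses on something with over 40 N, if the wrist force passes 120 N, or if a joint passes its speed limit or range.

### The arm

A 7-joint arm with a two-finger parallel gripper is mounted at the origin on the work surface. World frame = base frame: x ahead of the robot, y to its left, z up, the work surface at z = 0. Lengths are in m, angles in rad, forces in N, time in s.
With the tool pointing down it reaches from about 0.4 to 0.875 m from the base axis. Payload 6.5 kg.
Tool frame: the origin (TCP) lies on the centre line of the jaws, within the pads' length; the fingertips stand 25 mm ahead of it and the grasp point (between the pads) lies 6 mm ahead of it; z points along the fingers, y is the line along which they close (so a half turn about z gives the same grasp; the last joint's range is limited). The gripper opens to 85 mm and grips with 20 to 120 N. Pads are 22 mm wide; open, the fingers measure 114 mm over their backs; the gripper's body (76 mm by 85 mm) begins 54 mm behind the grasp point. The pads swing forward as they close: fully open they stand 13 mm farther back than shut.
Start: joints at [-1.259, 0.536, -0.004, 1.538, 0.003, 1.067, -0.071], TCP at [0.24, 0.604, 0.256] pointing down, gripper open.
Joint ranges: [-2.7, 2.7], [-0.37, 2.16], [-1.27, 1.26], [0.24, 2.4], [-1.31, 4.45], [0.19, 1.91], [-2.76, 2.76]. Speed limits (rad/s): [2.39, 2.39, 3.14, 3.14, 3.14, 3.14, 3.14].

### API

Orientations are given as a unit quaternion [x, y, z, w].
In Python, from station import arm gives the robot as it stands. The module is installed in compiled form; this text tells all that it offers.
- The arm moves only by the tool play_rows, never from a script. Its argument "motion" is a list of rows, each an object of numbers: "x", "y", "z": the shift along the tool's x, y, z in cm; "turn": the turn about the tool's z in degrees; "gripper": the finger opening in cm, from 0 to 8.54. A call has 1 to 12 rows; each row shifts and turns the commanded pose from where the row before left it, along the tool's axes as they then stand; what a row does not reach is not made up. A row lasts 1/12 s, in which the tool goes at most 41.7 mm and 7.16 degrees, less where a joint would pass 70% of its speed; a pose out of reach is approached as far as the arm can. A call is refused whole if a number of a shift passes 4.17 or a number of a turn 7.16, either way. A call with a gripper value outside its range is refused whole. The fingers move at their own pace and stop on an object; the grip force is fixed at half the most. Time passes only in rows, so rows that do not move let the fingers close. It gives the time, the measured TCP pose, the force, the opening and the grip force at its end, in the units of the state.
- arm.read_state(): the state, without advancing time (a new reading comes with each control period).
- arm.grab_frame(name): name is "scene" or "top" or "wrist"; returns the picture (384x512x3 uint8, red, green, blue); there is no depth.
- arm.calibration(name): a dict with "vertical_fov" (degrees; the focal length in pixels is half the picture's height over the tangent of half this angle, whatever the lens; pixels are square), "cx", "cy" (the principal point, pixels), "rvec" (rotation vector, rad) and "tvec" (3), from world to camera coordinates, as OpenCV has them; the wrist camera has in their place "tool_from_camera" (4x4, takes a point from camera to tool coordinates, whose origin is the TCP and whose axes are the flange's). Camera axes: x right, y down, z forward; pixel columns grow to the right and rows downward; lengths in m; the calibration is good to about 2 mm. A picture is of the moment at which its call begins: read the wrist's pose just before it. calibration takes no time and is no camera call.
- arm.close_job(): hands the job in; it is judged then, once.
The state is a dict: "t": time; "q": joint angles; "qd": joint speeds; "tau": joint torques, N m; "eef_pos": TCP position; "tool_rot": TCP orientation; "force": force on the tool from outside, world axes, zero at the start; "ft_torque": the same for the moment, N m; "width": finger opening in m; "grasp_force": force on a finger pad.
Only numpy, scipy, OpenCV 4.12 (cv2) and the standard library are available. Lean on these libraries where they do the work, as an engineer would, in place of code of your own. Each camera call takes 0.05 s, during which the arm holds its last target. There are 200 camera calls.

## Working session

There is one attempt and no reset: what is moved stays moved. The work goes in short steps, Python scripts to look and compute and a tool call to move; the robot and the scene stay as the last step left them, time stands still between calls to the robot, and variables do not carry over. Pictures are saved under pics/ and viewed, at most 10 in all, crops included, and the job is handed in when it is done.

Besides the shell and the picture viewer there is one more tool, called as a command line: name --argument value ..., lists and objects as JSON in quotes. play_rows: Moves the arm, as the interface text tells. Its arguments: {"type":"object","properties":{"motion":{"type":"array","items":{"type":"object","properties":{"x":{"type":"number"},"y":{"type":"number"},"z":{"type":"number"},"turn":{"type":"number"},"gripper":{"type":"number"}}}}},"required":["motion"]}

```bash
mkdir -p pics; python3 - <<'E'
from station import arm
import cv2,numpy as np
s=arm.read_state();print(s)
for n in("scene","top","wrist"):
    im=arm.grab_frame(n);cv2.imwrite(f"pics/{n}0.png",im[...,::-1]);print(n,arm.calibration(n))
a=[cv2.imread(f"pics/{n}0.png") for n in("scene","top")]
cv2.imwrite("pics/both.png",cv2.resize(np.vstack(a),None,fx=.78,fy=.78))
E
```

```text
{'t': 0.0, 'q': array([-1.25921707,  0.53716796, -0.0044459 ,  1.53883426,  0.0026011 ,
        1.06730944, -0.07121389]), 'qd': array([-0.00104161,  0.00130802, -0.00057222, -0.00010565, -0.00110541,
       -0.0006513 ,  0.00154141]), 'tau': array([ 1.83160969e-04, -5.83409822e+01,  1.04828987e+00, -2.59112817e+01,
        1.22567601e-02,  9.20129620e-03,  1.65156814e-05]), 'eef_pos': array([0.23955525, 0.60362971, 0.25542698]), 'tool_rot': array([ 1.87736522e-01,  9.82219051e-01, -8.50763887e-04, -9.99545876e-05]), 'force': array([-0.91996944,  0.98096445, -0.40874451]), 'ft_torque': array([ 0.03760211, -0.030698  , -0.01791575]), 'grasp_force': 0.0, 'width': 0.08517415185998069}
scene {'vertical_fov': 45.022640929160545, 'cx': 246.92286445588667, 'cy': 193.3471650371196, 'rvec': array([ 1.57690744,  1.90774533, -0.81323255]), 'tvec': array([ 0.09864544, -0.35274642,  1.52690619])}
top {'vertical_fov': 51.106739873136284, 'cx': 259.39196729235755, 'cy': 191.4719705151552, 'rvec': array([ 2.14643635, -2.09287722,  0.19466644]), 'tvec': array([0.0084728 , 0.62734719, 0.83924567])}
wrist {'vertical_fov': 69.7136254767488, 'cx': 252.60525220813707, 'cy': 187.5059859485043, 'tool_from_camera': array([[-4.18095453e-04, -9.49038245e-01, -3.15160649e-01,
         8.00364093e-02],
       [ 9.99999898e-01, -3.43519613e-04, -2.92175309e-04,
         5.61194680e-04],
       [ 1.69021678e-04, -3.15160739e-01,  9.49038292e-01,
        -1.18318306e-01],
       [ 0.00000000e+00,  0.00000000e+00,  0.00000000e+00,
         1.00000000e+00]])}
```

View pics/top0.png

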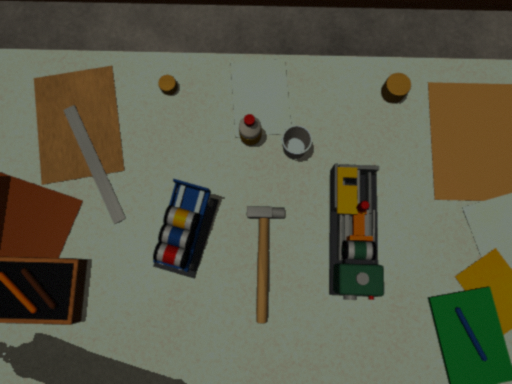

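View pics/scene0.png

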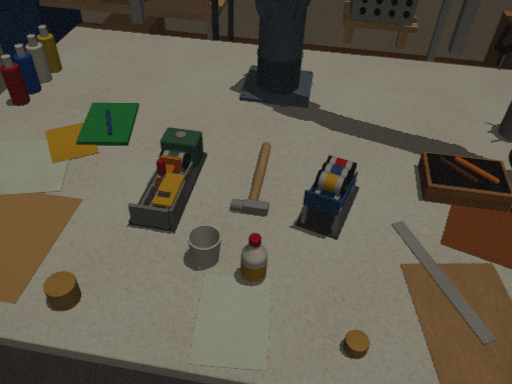

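```bash
cat > h.py <<'E'
import cv2,numpy as np
from station import arm
from scipy.spatial.transform import Rotation as R
def ray(n,uv,z,s=None):
    c=arm.calibration(n);f=192/np.tan(np.radians(c["vertical_fov"]/2))
    d=np.array([(uv[0]-c["cx"])/f,(uv[1]-c["cy"])/f,1])
    if n=="wrist":
        Rw=R.from_quat(s["tool_rot"]).as_matrix();T=c["tool_from_camera"]
        o=Rw@T[:3,3]+s["eef_pos"];d=Rw@T[:3,:3]@d
    else:
        M=cv2.Rodrigues(c["rvec"])[0];o=-M.T@c["tvec"];d=M.T@d
    return o+d*(z-o[2])/d[2]
def blobs(im,lo,hi,amin=15):
    hsv=cv2.cvtColor(im,cv2.COLOR_RGB2HSV);m=cv2.inRange(hsv,lo,hi)
    k,l,st,c=cv2.connectedComponentsWithStats(m)
    return [(c[i].round(1),st[i].tolist()) for i in range(1,k) if st[i,4]>=amin]
E
python3 - <<'E'
from h import *
im=cv2.imread("pics/top0.png")[...,::-1].copy()
for nm,lo,hi in(("red",(0,150,90),(6,255,255)),("red2",(172,150,90),(180,255,255)),("yel",(22,150,100),(32,255,255)),("blue",(100,120,50),(125,255,255)),("green",(60,80,30),(90,255,255)),("orange",(8,180,120),(18,255,255))):
    print(nm,[b for b in blobs(im,lo,hi,25) if 140<b[0][0]<400 and b[0][1]>150])
a=cv2.resize(im[155:305,320:395],None,fx=4,fy=4,interpolation=2);b=cv2.resize(im[170:280,145:230],None,fx=4,fy=4,interpolation=2)
b=cv2.copyMakeBorder(b,0,600-b.shape[0],0,0,0)
cv2.imwrite("pics/crop.png",np.hstack([a,b])[...,::-1])
E
```

```text
red [(array([364.8, 204.6]), [362, 202, 7, 6, 35]), (array([169. , 254.8]), [163, 249, 14, 12, 112])]
red2 []
yel [(array([346.6, 191.2]), [338, 167, 20, 47, 749]), (array([179.4, 217.7]), [174, 213, 12, 10, 88])]
blue [(array([190.2, 184.4]), [174, 180, 34, 10, 51]), (array([189.5, 198.8]), [181, 188, 18, 24, 286]), (array([203.9, 203.1]), [200, 193, 9, 22, 87]), (array([174.3, 236.2]), [168, 229, 15, 16, 143]), (array([172. , 265.8]), [163, 263, 18, 6, 30])]
green [(array([360. , 250.1]), [354, 242, 12, 17, 173]), (array([360.5, 279.5]), [339, 264, 44, 32, 1166])]
orange [(array([358.4, 223.4]), [355, 215, 9, 19, 96])]
```

View pics/crop.png

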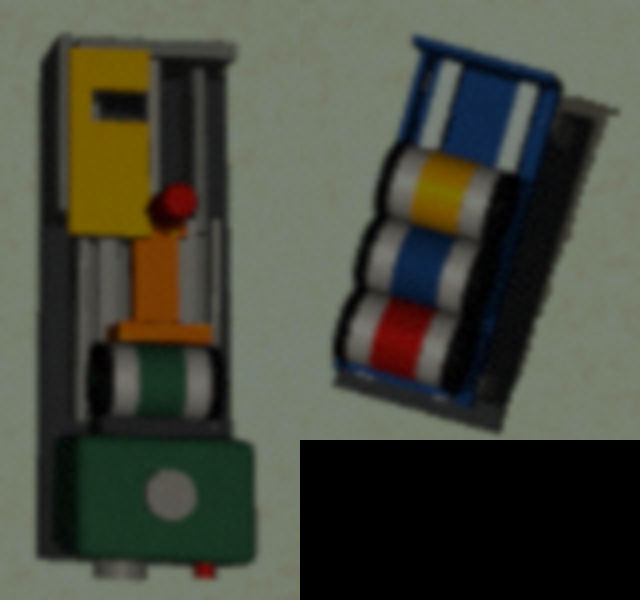

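```bash
python3 - <<'E'
from h import *
P=lambda u,v,z:ray("top",(320+u/4,155+v/4),z)[:2].round(4)
print("knobtop",P(180,198,.122))
print("band",P(163,382,.0755))
for c in((78,440),(250,440),(253,555),(72,555)):print("house",P(*c,.084))
for c in((70,48),(150,48),(150,237),(70,237),(95,92),(93,118),(148,90),(148,119)):print("plate",P(*c,.078))
Q=lambda u,v,z:ray("top",(145+(u-300)/4,170+v/4),z)[:2].round(4)
print("red",Q(403,338,.102),"blue",Q(420,268,.109),"yel",Q(441,193,.116))
print(Q(560,82,.087),Q(418,42,.087))
E
```

```text
knobtop [ 0.593  -0.1949]
band [ 0.501  -0.1955]
house [ 0.4692 -0.1481]
house [ 0.4715 -0.2383]
house [ 0.4129 -0.238 ]
house [ 0.4105 -0.1443]
plate [ 0.6829 -0.1474]
plate [ 0.684  -0.1916]
plate [ 0.5785 -0.1895]
plate [ 0.5774 -0.1462]
plate [ 0.6582 -0.1609]
plate [ 0.6436 -0.1596]
plate [ 0.6601 -0.1901]
plate [ 0.6438 -0.1897]
red [0.4815 0.204 ] blue [0.5172 0.196 ] yel [0.5556 0.1861]
[0.6211 0.1313] [0.6414 0.2098]
```

play_rows --motion '[{"turn":-5.4},{"turn":-5.4},{"turn":-5.4},{"turn":-5.4},{"x":-1.7,"y":-3.7},{"x":-1.7,"y":-3.7},{"x":-1.7,"y":-3.7},{"x":-1.7,"y":-3.7},{"x":-1.7,"y":-3.7},{"x":-1.7,"y":-3.7},{"x":-1.7,"y":-3.7},{"x":-1.7,"y":-3.7}]'

```text
$.motion[0]: bad value
```

play_rows --motion '[{"x":-1.7,"y":-3.7},{"x":-1.7,"y":-3.7},{"x":-1.7,"y":-3.7},{"x":-1.7,"y":-3.7},{"x":-1.7,"y":-3.7},{"x":-1.7,"y":-3.7},{"x":-1.7,"y":-3.7},{"x":-1.7,"y":-3.7},{"x":-1.7,"y":-3.7},{"x":-1.7,"y":-3.7},{"x":-1.7,"y":-3.7},{"x":-1.7,"y":-3.7,"z":1.5}]'

```text
$.motion[0]: bad value
```

play_rows --motion '[{"z":1.5,"y":-0.5},{"z":1.5},{"z":0},{"z":0}]'

```text
$.motion[0]: bad value
```

```bash
python3 - <<'E'
from h import *
s=arm.read_state();im=arm.grab_frame("wrist");cv2.imwrite("pics/w1.png",im[...,::-1])
np.save("w1.npy",np.r_[s["eef_pos"],s["tool_rot"]]);print(s["eef_pos"],s["tool_rot"])
E
```

```text
[0.23961083 0.60371998 0.25559546] [ 1.87771575e-01  9.82212485e-01 -6.81006146e-04 -8.45061211e-05]
```

View pics/w1.png

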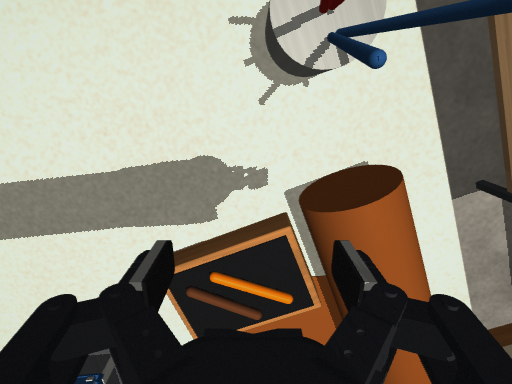

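play_rows --motion '[{"x":0,"y":0,"z":0,"turn":-5.4,"gripper":8.5},{"x":0,"y":0,"z":0,"turn":-5.4,"gripper":8.5},{"x":0,"y":0,"z":0,"turn":-5.4,"gripper":8.5},{"x":0,"y":0,"z":0,"turn":-5.4,"gripper":8.5},{"x":-1.7,"y":-3.7,"z":0,"turn":0,"gripper":8.5},{"x":-1.7,"y":-3.7,"z":0,"turn":0,"gripper":8.5},{"x":-1.7,"y":-3.7,"z":0,"turn":0,"gripper":8.5},{"x":-1.7,"y":-3.7,"z":0,"turn":0,"gripper":8.5},{"x":-1.7,"y":-3.7,"z":0,"turn":0,"gripper":8.5},{"x":-1.7,"y":-3.7,"z":0,"turn":0,"gripper":8.5},{"x":-1.7,"y":-3.7,"z":0,"turn":0,"gripper":8.5},{"x":-1.7,"y":-3.7,"z":0,"turn":0,"gripper":8.5}]'

```text
t: 1.2
eef_pos: [0.3759, 0.3061, 0.2564]
tool_rot: [0.0, 1.0, 0.0, 0.0]
force: [0.9, 0.7, -0.2]
width: 0.0848
grasp_force: 0.0
```

play_rows --motion '[{"x":-1.7,"y":-3.7,"z":0,"turn":0,"gripper":8.5},{"x":-1.7,"y":-3.7,"z":0,"turn":0,"gripper":8.5},{"x":-1.7,"y":-3.7,"z":0,"turn":0,"gripper":8.5},{"x":-1.7,"y":-3.7,"z":0,"turn":0,"gripper":8.5},{"x":-1.7,"y":-3.7,"z":0,"turn":0,"gripper":8.5},{"x":-1.7,"y":-3.7,"z":0,"turn":0,"gripper":8.5},{"x":-1.7,"y":-3.7,"z":0,"turn":0,"gripper":8.5},{"x":-1.7,"y":-3.7,"z":0,"turn":0,"gripper":8.5},{"x":-1.7,"y":-3.7,"z":0,"turn":0,"gripper":8.5},{"x":-1.7,"y":-3.7,"z":0,"turn":0,"gripper":8.5},{"x":-3,"y":-2.5,"z":0,"turn":0,"gripper":8.5},{"x":-3,"y":-2.5,"z":0,"turn":0,"gripper":8.5}]'

```text
t: 2.2
eef_pos: [0.6056, -0.1147, 0.2564]
tool_rot: [0.001, 1.0, -0.0, -0.0]
force: [0.6, 1.4, -0.3]
width: 0.0847
grasp_force: 0.0
```

play_rows --motion '[{"x":-3,"y":-2.5,"z":0.5,"turn":0,"gripper":8.5},{"x":-2.5,"y":-1.5,"z":2,"turn":0,"gripper":8.5},{"x":-2,"y":0,"z":2,"turn":0,"gripper":8.5},{"x":0,"y":0,"z":0,"turn":0,"gripper":8.5}]'

```text
t: 2.53
eef_pos: [0.6806, -0.1524, 0.2057]
tool_rot: [0.001, 1.0, 0.0, -0.003]
force: [-1.4, 1.8, -0.6]
width: 0.0849
grasp_force: 0.0
```

```bash
python3 - <<'E'
from h import *
s=arm.read_state();im=arm.grab_frame("wrist");cv2.imwrite("pics/w2.png",im[...,::-1])
np.save("w2.npy",np.r_[s["eef_pos"],s["tool_rot"]]);print(s["t"],s["eef_pos"],s["tool_rot"],s["force"])
E
```

```text
2.5333 [ 0.68057881 -0.15237876  0.20572982] [ 6.77224369e-04  9.99996123e-01  4.04873454e-04 -2.67065294e-03] [-1.38294888  1.77890701 -0.62735534]
```

View pics/w2.png

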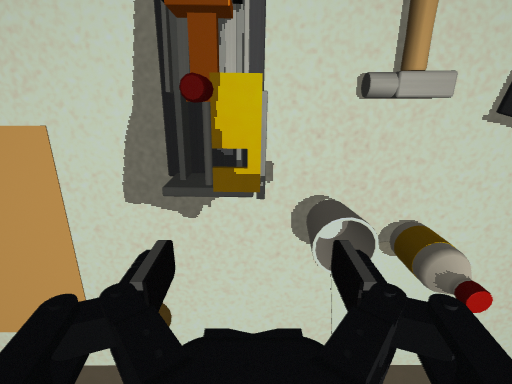

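```bash
python3 - <<'E'
from h import *
w=np.load("w2.npy");s=dict(eef_pos=w[:3],tool_rot=w[3:])
im=cv2.imread("pics/w2.png")[...,::-1].copy()
c=im[60:210,150:285]
cv2.imwrite("pics/c2.png",cv2.resize(c,None,fx=4,fy=4,interpolation=cv2.INTER_NEAREST)[...,::-1])
E
```

```text
(no output)
```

View pics/c2.png

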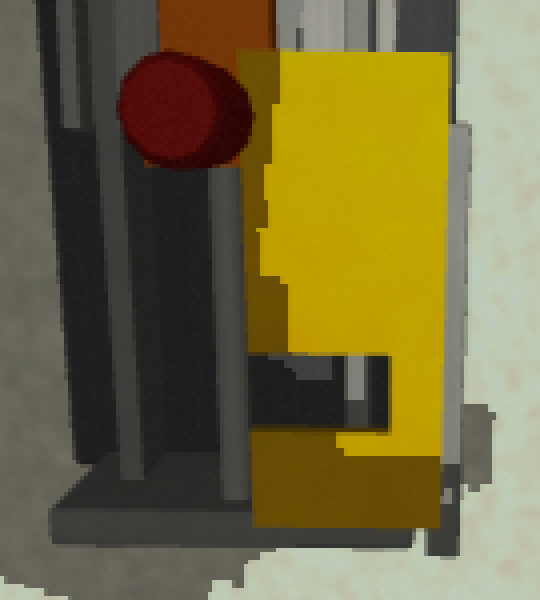

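```bash
python3 - <<'E'
from h import *
w=np.load("w2.npy");s=dict(eef_pos=w[:3],tool_rot=w[3:])
for n,u,v,z in(("knob",168,110,.122),("nf",255,355,.078),("nr",255,430,.078),("nf2",390,355,.078),("nr2",390,430,.078),("pf",238,50,.078),("pr",252,527,.078),("pf2",448,52,.078),("pr2",440,527,.078)):print(n,ray("wrist",(150+u/4,60+v/4),z,s)[:2].round(4))
E
```

```text
knob [ 0.5946 -0.1939]
nf [ 0.645 -0.187]
nr [ 0.6623 -0.1878]
nf2 [ 0.645  -0.1567]
nr2 [ 0.6623 -0.1568]
pf [ 0.5815 -0.1877]
pr [ 0.6858 -0.1896]
pf2 [ 0.5819 -0.1442]
pr2 [ 0.6859 -0.1452]
```

play_rows --motion '[{"x":2.9,"y":-1.4,"z":0,"turn":0,"gripper":5},{"x":2.9,"y":-1.4,"z":0,"turn":0,"gripper":5},{"x":2.85,"y":-1.35,"z":0,"turn":0,"gripper":5},{"x":0,"y":0,"z":2,"turn":0,"gripper":5},{"x":0,"y":0,"z":3,"turn":0,"gripper":5},{"x":0,"y":0,"z":2,"turn":0,"gripper":5},{"x":0,"y":0,"z":1,"turn":0,"gripper":5},{"x":0,"y":0,"z":0,"turn":0,"gripper":5},{"x":0,"y":0,"z":0,"turn":0,"gripper":5}]'

```text
t: 3.33
eef_pos: [0.5939, -0.1936, 0.1323]
tool_rot: [0.0, 1.0, -0.0, 0.0]
force: [0.7, -0.7, 0.2]
width: 0.0498
grasp_force: 0.0
```

play_rows --motion '[{"x":0,"y":0,"z":1.2,"turn":0,"gripper":5},{"x":0,"y":0,"z":0.9,"turn":0,"gripper":5},{"x":0,"y":0,"z":0,"turn":0,"gripper":5},{"x":0,"y":0,"z":0,"turn":0,"gripper":0},{"x":0,"y":0,"z":0,"turn":0,"gripper":0},{"x":0,"y":0,"z":0,"turn":0,"gripper":0},{"x":0,"y":0,"z":0,"turn":0,"gripper":0},{"x":0,"y":0,"z":0,"turn":0,"gripper":0},{"x":0,"y":0,"z":0,"turn":0,"gripper":0},{"x":0,"y":0,"z":0,"turn":0,"gripper":0}]'

```text
t: 4.17
eef_pos: [0.594, -0.1938, 0.1108]
tool_rot: [0.0, 1.0, -0.0, 0.0]
force: [-1.5, 1.3, 4.3]
width: 0.0187
grasp_force: 58.6
```

play_rows --motion '[{"x":-0.6,"y":0,"z":0,"turn":0,"gripper":0},{"x":-0.9,"y":0,"z":0,"turn":0,"gripper":0},{"x":-0.9,"y":0,"z":0,"turn":0,"gripper":0},{"x":-0.9,"y":0,"z":0,"turn":0,"gripper":0},{"x":-0.9,"y":0,"z":0,"turn":0,"gripper":0},{"x":-0.9,"y":0,"z":0,"turn":0,"gripper":0},{"x":-0.6,"y":0,"z":0,"turn":0,"gripper":0},{"x":-0.3,"y":0,"z":0,"turn":0,"gripper":0},{"x":0,"y":0,"z":0,"turn":0,"gripper":0},{"x":0,"y":0,"z":0,"turn":0,"gripper":0}]'

```text
t: 5.0
eef_pos: [0.6521, -0.1946, 0.1107]
tool_rot: [0.001, 1.0, -0.0, -0.002]
force: [-7.7, -1.1, 9.8]
width: 0.0185
grasp_force: 59.4
```

play_rows --motion '[{"x":0,"y":0.3,"z":0,"turn":0,"gripper":0},{"x":0,"y":0.3,"z":0,"turn":0,"gripper":0},{"x":0,"y":0,"z":0,"turn":0,"gripper":0}]'

```text
t: 5.25
eef_pos: [0.6518, -0.1881, 0.1107]
tool_rot: [0.001, 1.0, -0.0, -0.002]
force: [-7.8, 0.2, 10.2]
width: 0.0187
grasp_force: 59.4
```

play_rows --motion '[{"x":0,"y":0.4,"z":0,"turn":0,"gripper":0},{"x":0,"y":0.4,"z":0,"turn":0,"gripper":0},{"x":0,"y":0.2,"z":0,"turn":0,"gripper":0},{"x":0,"y":0,"z":0,"turn":0,"gripper":0},{"x":0,"y":0,"z":0,"turn":0,"gripper":0}]'

```text
t: 5.67
eef_pos: [0.6517, -0.1782, 0.1107]
tool_rot: [0.001, 1.0, 0.0, -0.002]
force: [-8.7, 0.9, 10.8]
width: 0.0183
grasp_force: 59.4
```

play_rows --motion '[{"x":0.15,"y":0,"z":0,"turn":0,"gripper":0},{"x":0.1,"y":0,"z":0,"turn":0,"gripper":0},{"x":0,"y":0,"z":0,"turn":0,"gripper":0},{"x":0,"y":0,"z":0,"turn":0,"gripper":0}]'

```text
t: 6.0
eef_pos: [0.6492, -0.1782, 0.1106]
tool_rot: [0.001, 1.0, 0.0, -0.002]
force: [-7.7, 1.4, 10.0]
width: 0.0188
grasp_force: 59.4
```

play_rows --motion '[{"x":0.15,"y":0,"z":0,"turn":0,"gripper":0},{"x":0,"y":0,"z":0,"turn":0,"gripper":0},{"x":0,"y":0,"z":0,"turn":0,"gripper":0}]'

```text
t: 6.25
eef_pos: [0.6487, -0.1782, 0.1107]
tool_rot: [0.001, 1.0, -0.0, -0.001]
force: [-5.6, 0.3, 7.6]
width: 0.0186
grasp_force: 59.0
```

play_rows --motion '[{"x":0,"y":0,"z":0,"turn":0,"gripper":6},{"x":0,"y":0,"z":0,"turn":0,"gripper":6},{"x":0,"y":0,"z":0,"turn":0,"gripper":6},{"x":0,"y":0,"z":0,"turn":0,"gripper":6},{"x":0,"y":0,"z":-1,"turn":0,"gripper":8.5},{"x":0,"y":0,"z":-3,"turn":0,"gripper":8.5},{"x":0,"y":0,"z":-4,"turn":0,"gripper":8.5},{"x":0,"y":0,"z":-4,"turn":0,"gripper":8.5},{"x":1.7,"y":3.6,"z":0,"turn":0,"gripper":8.5},{"x":1.7,"y":3.6,"z":0,"turn":0,"gripper":8.5},{"x":1.7,"y":3.6,"z":0,"turn":0,"gripper":8.5}]'

```text
t: 7.17
eef_pos: [0.5986, -0.069, 0.232]
tool_rot: [0.001, 1.0, 0.0, 0.001]
force: [1.6, 0.8, -0.5]
width: 0.0847
grasp_force: 0.0
```

play_rows --motion '[{"x":1.7,"y":3.7,"z":0,"turn":0,"gripper":8.5},{"x":1.7,"y":3.7,"z":0,"turn":0,"gripper":8.5},{"x":1.7,"y":3.7,"z":0,"turn":0,"gripper":8.5},{"x":1.7,"y":3.7,"z":0,"turn":0,"gripper":8.5},{"x":1.5,"y":3.7,"z":0,"turn":0,"gripper":8.5},{"x":0,"y":3.7,"z":0,"turn":0,"gripper":8.5},{"x":0,"y":3.7,"z":0,"turn":0,"gripper":8.5},{"x":0,"y":1.5,"z":1,"turn":7,"gripper":8.5},{"x":0,"y":0,"z":2,"turn":7,"gripper":8.5},{"x":0,"y":0,"z":0,"turn":0,"gripper":8.5},{"x":0,"y":0,"z":0,"turn":0,"gripper":8.5}]'

```text
t: 8.08
eef_pos: [0.5155, 0.2038, 0.2002]
tool_rot: [0.121, 0.993, -0.001, -0.001]
force: [-0.4, -0.4, 0.0]
width: 0.0847
grasp_force: 0.0
```

```bash
python3 - <<'E'
from h import *
s=arm.read_state();im=arm.grab_frame("wrist");t=arm.grab_frame("top");cv2.imwrite("pics/w3.png",im[...,::-1])
np.save("w3.npy",np.r_[s["eef_pos"],s["tool_rot"]]);print(s["t"],s["eef_pos"],s["tool_rot"],s["force"])
a=cv2.resize(t[155:305,320:395],(192,384),interpolation=2)
cv2.imwrite("pics/c3.png",np.hstack([im,a])[...,::-1])
E
```

```text
8.0833 [0.51545426 0.20383437 0.20023684] [ 1.20574886e-01  9.92703726e-01 -8.09070047e-04 -5.96333623e-04] [-0.37648895 -0.4302364   0.04789257]
```

View pics/c3.png

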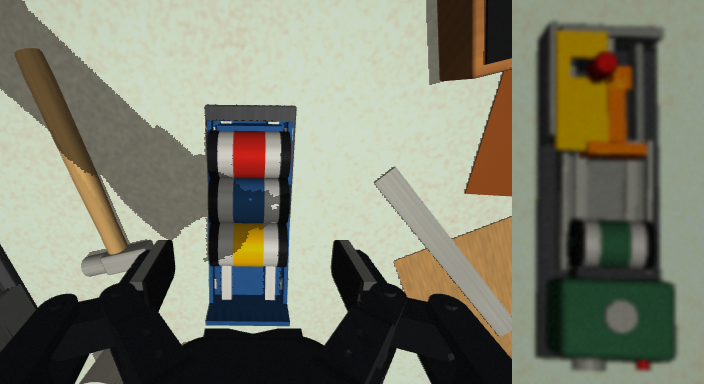

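```bash
python3 - <<'E'
from h import *
w=np.load("w3.npy");s=dict(eef_pos=w[:3],tool_rot=w[3:])
Rw=R.from_quat(w[3:])
im=cv2.imread("pics/w3.png")[...,::-1].copy()
b=[b for b in blobs(im,(0,150,90),(6,255,255),200)if 200<b[0][0]<300];print(b)
for n,u,v,z in(("sil",249.5,154.5,.082),("L",209,154,.082),("R",290,154,.082),("yel",248,244,.096)):
    p=ray("wrist",(u,v),z,s);print(n,p.round(4),Rw.inv().apply(p-w[:3]).round(4))
E
```

```text
[(array([248.6, 154.5]), [233, 132, 32, 46, 1456])]
sil [0.484 0.209 0.082] [ 0.0317 -0.0023  0.1183]
L [0.4751 0.1749 0.082 ] [ 0.0321 -0.0375  0.1183]
R [0.492  0.2433 0.082 ] [0.0321 0.0329 0.1182]
yel [0.5612 0.1884 0.096 ] [-0.0482 -0.0039  0.1042]
```

play_rows --motion '[{"x":1.6,"y":-0.25,"z":0.7,"turn":0,"gripper":8.5},{"x":1.6,"y":0,"z":2,"turn":0,"gripper":8.5},{"x":0,"y":0,"z":3,"turn":0,"gripper":8.5},{"x":0,"y":0,"z":3,"turn":0,"gripper":8.5},{"x":0,"y":0,"z":1.5,"turn":0,"gripper":8.5},{"x":0,"y":0,"z":0.5,"turn":0,"gripper":8.5},{"x":0,"y":0,"z":0,"turn":0,"gripper":8.5},{"x":0,"y":0,"z":0,"turn":0,"gripper":8.5}]'

```text
t: 8.85
eef_pos: [0.4855, 0.2096, 0.0946]
tool_rot: [0.122, 0.992, 0.001, 0.001]
force: [-0.5, 0.2, 0.2]
width: 0.0851
grasp_force: 0.0
```

play_rows --motion '[{"x":0,"y":0,"z":0,"turn":0,"gripper":5},{"x":0,"y":0,"z":0,"turn":0,"gripper":5},{"x":0,"y":0,"z":0,"turn":0,"gripper":5},{"x":0,"y":0,"z":0,"turn":0,"gripper":5},{"x":0,"y":0,"z":0,"turn":0,"gripper":5}]'

```text
t: 9.27
eef_pos: [0.4854, 0.2099, 0.0951]
tool_rot: [0.122, 0.992, 0.001, 0.001]
force: [-1.9, -1.8, 8.4]
width: 0.0652
grasp_force: 64.5
```

play_rows --motion '[{"x":0,"y":0,"z":-0.5,"turn":0,"gripper":5},{"x":0,"y":0,"z":-1.5,"turn":0,"gripper":5},{"x":0,"y":0,"z":-2.5,"turn":0,"gripper":5},{"x":0,"y":0,"z":-3,"turn":0,"gripper":5},{"x":0,"y":0,"z":-2.5,"turn":0,"gripper":5},{"x":0,"y":0,"z":-1,"turn":-4,"gripper":5},{"x":0,"y":0,"z":0,"turn":-5,"gripper":5},{"x":0,"y":0,"z":0,"turn":-5,"gripper":5},{"x":-0.6,"y":-2,"z":0,"turn":0,"gripper":5},{"x":-0.6,"y":-3,"z":0,"turn":0,"gripper":5},{"x":-0.6,"y":-3.8,"z":0,"turn":0,"gripper":5},{"x":-0.6,"y":-3.8,"z":0,"turn":0,"gripper":5}]'

```text
t: 10.27
eef_pos: [0.5083, 0.0831, 0.2041]
tool_rot: [-0.001, 1.0, 0.0, 0.001]
force: [0.5, -0.2, -1.2]
width: 0.0648
grasp_force: 67.0
```

play_rows --motion '[{"x":-0.6,"y":-3.8,"z":0,"turn":0,"gripper":5},{"x":-0.6,"y":-3.8,"z":0,"turn":0,"gripper":5},{"x":-0.6,"y":-3.8,"z":0,"turn":0,"gripper":5},{"x":-0.6,"y":-3.8,"z":0,"turn":0,"gripper":5},{"x":-0.6,"y":-3.8,"z":0,"turn":0,"gripper":5},{"x":-0.6,"y":-3.8,"z":0,"turn":0,"gripper":5},{"x":-0.2,"y":-3,"z":0,"turn":0,"gripper":5},{"x":0,"y":-2,"z":0,"turn":0,"gripper":5},{"x":0,"y":0,"z":0,"turn":0,"gripper":5},{"x":0,"y":0,"z":0,"turn":0,"gripper":5},{"x":0,"y":0,"z":0,"turn":0,"gripper":5}]'

```text
t: 11.18
eef_pos: [0.5461, -0.193, 0.2036]
tool_rot: [-0.0, 1.0, 0.0, 0.0]
force: [0.1, 1.2, -1.9]
width: 0.0649
grasp_force: 67.0
```

```bash
python3 - <<'E'
from h import *
s=arm.read_state();im=arm.grab_frame("wrist");t=arm.grab_frame("top");cv2.imwrite("pics/w4.png",im[...,::-1]);cv2.imwrite("pics/t4.png",t[...,::-1])
np.save("w4.npy",np.r_[s["eef_pos"],s["tool_rot"]]);print(s["t"],s["eef_pos"],s["tool_rot"],s["force"],s["width"])
a=cv2.resize(t[170:280,145:230],(297,384),interpolation=2)
cv2.imwrite("pics/c4.png",np.hstack([im[:,:500],a])[...,::-1])
E
```

```text
11.1833 [ 0.54608171 -0.1930422   0.20359285] [-1.34896348e-04  9.99999862e-01  4.96867595e-04  1.05010061e-04] [ 0.07303243  1.24293537 -1.87232946] 0.06492230557156448
```

View pics/c4.png

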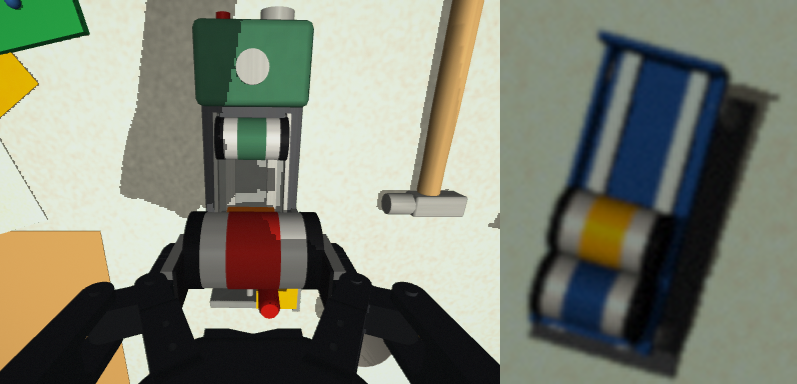

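```bash
python3 - <<'E'
from h import *
w=np.load("w4.npy");s=dict(eef_pos=w[:3],tool_rot=w[3:])
Rw=R.from_quat(w[3:])
im=cv2.imread("pics/w4.png")[...,::-1].copy()
gb=[b for b in blobs(im,(60,80,30),(90,255,255),150)if 200<b[0][0]<300 and b[0][1]>110];print(gb)
rb=[b for b in blobs(im,(0,150,60),(6,255,255),300)if 200<b[0][0]<300];print(rb)
for n,u,v,z in(("sil",252,138.5,.0555),("L",215,138.5,.0555),("R",289,138.5,.0555),("band",gb[0][0][0],138.5,.0555),("house",253.5,106,.084),("held",254,250,.1915),("heldband",rb[0][0][0],250,.1915)):
    p=ray("wrist",(u,v),z,s);print(n,p.round(4),Rw.inv().apply(p-w[:3]).round(4))
E
```

```text
[(array([251.4, 138.3]), [238, 118, 28, 42, 1165])]
[(array([254.7, 256.4]), [226, 212, 55, 107, 4659])]
sil [ 0.505  -0.1934  0.0555] [ 0.0411 -0.0005  0.1481]
L [ 0.505  -0.2289  0.0555] [ 0.0411 -0.036   0.148 ]
R [ 0.505  -0.1578  0.0555] [0.0411 0.0351 0.1481]
band [ 0.505  -0.194   0.0555] [ 0.0411 -0.001   0.1481]
house [ 0.4741 -0.1921  0.084 ] [0.072  0.0009 0.1196]
held [ 0.545  -0.1921  0.1915] [0.0011 0.0009 0.0121]
heldband [ 0.545  -0.1918  0.1915] [0.0011 0.0013 0.0121]
```

play_rows --motion '[{"x":-0.4,"y":-0.17,"z":1,"turn":0,"gripper":5},{"x":0,"y":0,"z":2.5,"turn":0,"gripper":5},{"x":0,"y":0,"z":3,"turn":0,"gripper":5},{"x":0,"y":0,"z":2.5,"turn":0,"gripper":5},{"x":0,"y":0,"z":1.5,"turn":0,"gripper":5},{"x":0,"y":0,"z":1,"turn":0,"gripper":5},{"x":0,"y":0,"z":0.5,"turn":0,"gripper":5},{"x":0,"y":0,"z":0.5,"turn":0,"gripper":5},{"x":0,"y":0,"z":0,"turn":0,"gripper":5},{"x":0,"y":0,"z":0,"turn":0,"gripper":5}]'

```text
t: 12.12
eef_pos: [0.5506, -0.1961, 0.0789]
tool_rot: [0.0, 1.0, -0.0, 0.001]
force: [0.1, 0.0, -1.3]
width: 0.065
grasp_force: 67.0
```

play_rows --motion '[{"x":0,"y":0.1,"z":0.2,"turn":0,"gripper":5},{"x":0,"y":0,"z":0.2,"turn":0,"gripper":5},{"x":0,"y":0,"z":0.1,"turn":0,"gripper":5},{"x":0,"y":0,"z":0,"turn":0,"gripper":5},{"x":0,"y":0,"z":0,"turn":0,"gripper":5}]'

```text
t: 12.53
eef_pos: [0.55, -0.195, 0.0734]
tool_rot: [0.0, 1.0, -0.0, 0.0]
force: [-0.3, 0.4, -1.8]
width: 0.0649
grasp_force: 67.0
```

play_rows --motion '[{"x":0,"y":0,"z":0.1,"turn":0,"gripper":5},{"x":0,"y":0,"z":0.1,"turn":0,"gripper":5},{"x":0,"y":0,"z":0,"turn":0,"gripper":5},{"x":0,"y":0,"z":0,"turn":0,"gripper":5}]'

```text
t: 12.87
eef_pos: [0.5502, -0.1951, 0.0731]
tool_rot: [0.0, 1.0, 0.0, 0.0]
force: [-5.6, 2.1, 16.5]
width: 0.0652
grasp_force: 69.5
```

play_rows --motion '[{"x":0,"y":0,"z":-0.1,"turn":0,"gripper":5},{"x":0,"y":0,"z":0,"turn":0,"gripper":5},{"x":0,"y":0,"z":0,"turn":0,"gripper":8.5},{"x":0,"y":0,"z":0,"turn":0,"gripper":8.5},{"x":0,"y":0,"z":0,"turn":0,"gripper":8.5},{"x":0,"y":0,"z":0,"turn":0,"gripper":8.5},{"x":0,"y":0,"z":-1,"turn":0,"gripper":8.5},{"x":0,"y":0,"z":-3,"turn":0,"gripper":8.5},{"x":0,"y":0,"z":-4,"turn":0,"gripper":8.5},{"x":0,"y":0,"z":-4,"turn":0,"gripper":8.5},{"x":0,"y":0,"z":0,"turn":0,"gripper":8.5},{"x":0,"y":0,"z":0,"turn":0,"gripper":8.5}]'

```text
t: 13.87
eef_pos: [0.5517, -0.1956, 0.1957]
tool_rot: [0.0, 1.0, -0.001, 0.003]
force: [-0.7, -0.4, -1.2]
width: 0.0849
grasp_force: 0.0
```

```bash
python3 - <<'E'
from h import *
s=arm.read_state();im=arm.grab_frame("wrist");cv2.imwrite("pics/w5.png",im[...,::-1])
np.save("w5.npy",np.r_[s["eef_pos"],s["tool_rot"]]);print(s["t"],s["eef_pos"],s["tool_rot"],s["force"],s["width"])
E
```

```text
13.8667 [ 0.5517405  -0.19561883  0.19565184] [ 4.53044010e-04  9.99995397e-01 -7.00449772e-04  2.91715489e-03] [-0.66245459 -0.37303052 -1.22656811] 0.08494959972319492
```

View pics/w5.png

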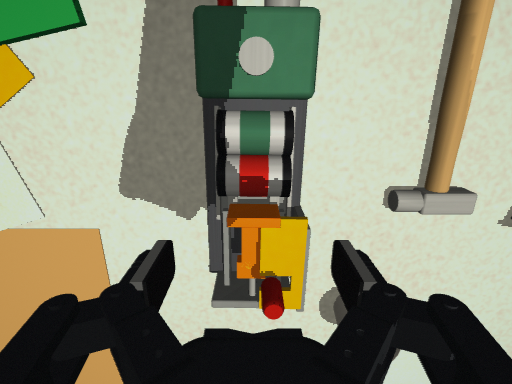

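play_rows --motion '[{"x":-3.2,"y":0.6,"z":0,"turn":0,"gripper":5},{"x":-3.2,"y":0.6,"z":0,"turn":0,"gripper":5},{"x":-3.3,"y":0.6,"z":0,"turn":0,"gripper":5},{"x":0,"y":0,"z":2.5,"turn":0,"gripper":5},{"x":0,"y":0,"z":2.5,"turn":0,"gripper":5},{"x":0,"y":0,"z":1,"turn":0,"gripper":5},{"x":0,"y":0,"z":0,"turn":0,"gripper":5},{"x":0,"y":0,"z":0,"turn":0,"gripper":5}]'

```text
t: 14.58
eef_pos: [0.6461, -0.1772, 0.1316]
tool_rot: [0.001, 1.0, 0.0, -0.001]
force: [0.0, -0.2, 1.0]
width: 0.0498
grasp_force: 0.0
```

play_rows --motion '[{"x":-0.25,"y":-0.08,"z":1.0,"turn":0,"gripper":5},{"x":0,"y":0,"z":1.05,"turn":0,"gripper":5},{"x":0,"y":0,"z":0,"turn":0,"gripper":5},{"x":0,"y":0,"z":0,"turn":0,"gripper":0},{"x":0,"y":0,"z":0,"turn":0,"gripper":0},{"x":0,"y":0,"z":0,"turn":0,"gripper":0},{"x":0,"y":0,"z":0,"turn":0,"gripper":0},{"x":0,"y":0,"z":0,"turn":0,"gripper":0},{"x":0,"y":0,"z":0,"turn":0,"gripper":0},{"x":0,"y":0,"z":0,"turn":0,"gripper":0}]'

```text
t: 15.42
eef_pos: [0.6498, -0.1783, 0.1124]
tool_rot: [0.001, 1.0, -0.0, 0.0]
force: [-0.8, -0.9, 4.6]
width: 0.0183
grasp_force: 58.7
```

play_rows --motion '[{"x":-0.2,"y":0,"z":0,"turn":0,"gripper":0},{"x":-0.15,"y":0,"z":0,"turn":0,"gripper":0},{"x":0,"y":0,"z":0,"turn":0,"gripper":0},{"x":0,"y":-0.4,"z":0,"turn":0,"gripper":0},{"x":0,"y":-0.4,"z":0,"turn":0,"gripper":0},{"x":0,"y":-0.4,"z":0,"turn":0,"gripper":0},{"x":0,"y":-0.4,"z":0,"turn":0,"gripper":0},{"x":0,"y":0,"z":0,"turn":0,"gripper":0},{"x":0,"y":0,"z":0,"turn":0,"gripper":0}]'

```text
t: 16.17
eef_pos: [0.6512, -0.1949, 0.1123]
tool_rot: [0.001, 1.0, -0.0, -0.002]
force: [-7.9, -0.6, 9.7]
width: 0.0184
grasp_force: 59.5
```

play_rows --motion '[{"x":0.2,"y":0,"z":0,"turn":0,"gripper":0},{"x":0.3,"y":0,"z":0,"turn":0,"gripper":0},{"x":0.3,"y":0,"z":0,"turn":0,"gripper":0},{"x":0.3,"y":0,"z":0,"turn":0,"gripper":0},{"x":0.2,"y":0,"z":0,"turn":0,"gripper":0},{"x":0.1,"y":0,"z":0,"turn":0,"gripper":0},{"x":0,"y":0,"z":0,"turn":0,"gripper":0},{"x":0,"y":0,"z":0,"turn":0,"gripper":0}]'

```text
t: 16.83
eef_pos: [0.637, -0.1946, 0.1123]
tool_rot: [0.001, 1.0, 0.0, -0.002]
force: [-8.3, 0.3, 10.5]
width: 0.0184
grasp_force: 59.6
```

play_rows --motion '[{"x":0.1,"y":0,"z":0,"turn":0,"gripper":0},{"x":0.1,"y":0,"z":0,"turn":0,"gripper":0},{"x":0,"y":0,"z":0,"turn":0,"gripper":0},{"x":0,"y":0,"z":0,"turn":0,"gripper":0}]'

```text
t: 17.17
eef_pos: [0.6354, -0.1945, 0.1123]
tool_rot: [0.001, 1.0, -0.0, -0.002]
force: [-6.2, -0.6, 9.7]
width: 0.0186
grasp_force: 59.5
```

play_rows --motion '[{"x":0.1,"y":0,"z":0,"turn":0,"gripper":0},{"x":0,"y":0,"z":0,"turn":0,"gripper":0},{"x":0,"y":0,"z":0,"turn":0,"gripper":0}]'

```text
t: 17.42
eef_pos: [0.6352, -0.1945, 0.1123]
tool_rot: [0.001, 1.0, -0.0, -0.001]
force: [-3.9, -1.1, 7.6]
width: 0.0183
grasp_force: 59.2
```

play_rows --motion '[{"x":0.1,"y":0,"z":0,"turn":0,"gripper":0},{"x":0,"y":0,"z":0,"turn":0,"gripper":0},{"x":0,"y":0,"z":0,"turn":0,"gripper":0}]'

```text
t: 17.67
eef_pos: [0.6351, -0.1942, 0.1123]
tool_rot: [0.001, 1.0, -0.0, 0.0]
force: [-2.0, -0.5, 5.9]
width: 0.0185
grasp_force: 59.1
```

play_rows --motion '[{"x":0,"y":0,"z":0,"turn":0,"gripper":5},{"x":0,"y":0,"z":0,"turn":0,"gripper":5},{"x":0,"y":0,"z":0,"turn":0,"gripper":5},{"x":0,"y":0,"z":0,"turn":0,"gripper":5},{"x":0,"y":0,"z":-1,"turn":0,"gripper":5},{"x":0,"y":0,"z":-3,"turn":0,"gripper":5},{"x":0,"y":0,"z":-4,"turn":0,"gripper":5},{"x":0,"y":0,"z":-3,"turn":0,"gripper":5},{"x":0,"y":0,"z":0,"turn":0,"gripper":5},{"x":0,"y":0,"z":0,"turn":0,"gripper":5}]'

```text
t: 18.5
eef_pos: [0.6364, -0.1943, 0.2248]
tool_rot: [0.0, 1.0, -0.001, 0.002]
force: [-0.7, -0.5, -0.5]
width: 0.0501
grasp_force: 0.0
```

```bash
python3 - <<'E'
from h import *
s=arm.read_state();im=arm.grab_frame("wrist");t=arm.grab_frame("top")
print(s["t"],s["eef_pos"],s["force"])
a=cv2.resize(t[170:280,145:230],(297,384),interpolation=2)
cv2.imwrite("pics/c6.png",np.hstack([im[:,:500],a])[...,::-1])
E
```

```text
18.5 [ 0.63639749 -0.19427384  0.22481908] [-0.6500449  -0.54729139 -0.53599262]
```

View pics/c6.png

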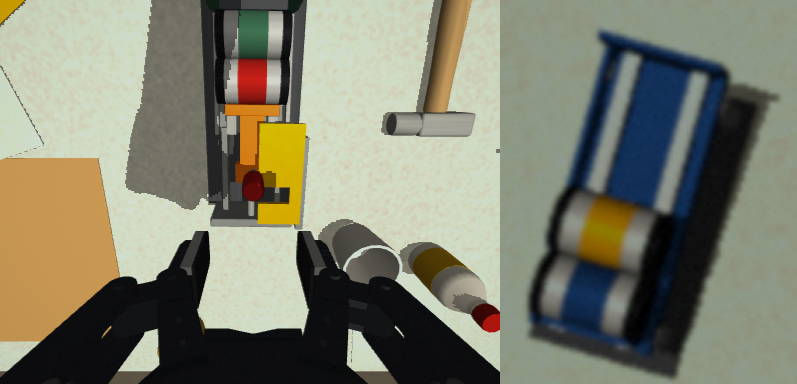

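The picture shows the follower (252,110) pressing on the red-banded cartridge (253,80), which lies behind the green one (253,35). The knob (253,185) is unhooked and in line with the track. The blue- and yellow-banded cartridges are in the rack.

```bash
python3 -c "
from station import arm
print(arm.close_job())"
```

```text
the job is handed in; nothing more can be done
None
```

The magazine is topped up and the job was handed in at about 18.5 s: the red-banded cartridge lies behind the green one with the unhooked follower eased onto it, the other two rolled forward and stayed in the rack, and the arm never went near the bottle, cup or hammer.

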